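# Set the blue plate out over the edge of the bench stand

## Robot

A 7-joint arm with a two-finger parallel gripper is mounted at the origin on the work surface. World frame = base frame: x ahead of the robot, y to its left, z up, the work surface at z = 0. Lengths are in m, angles in degrees, forces in N, time in s.
With the tool pointing down it reaches from about 0.425 to 0.875 m from the base axis. Payload 4.7 kg.
Tool frame: the origin (TCP) lies midway between the tips of the shut fingers; the grasp point (between the pads) lies 19 mm behind it; z points along the fingers, x is the direction in which the jaws open and shut, and the axes are right-handed (so a half turn about z gives the same grasp; the last joint's range is limited). The gripper opens to 87 mm and grips with 3 to 60 N. Pads are 19 mm wide; open, the fingers measure 117 mm over their backs; the gripper's body (75 mm by 190 mm) begins 51 mm behind the grasp point.
Start: joints at [66.01, 18.392, -4.016, 83.108, 1.295, 78.541, -3.26], TCP at [0.273, -0.59, 0.223] pointing down, gripper open.
Joint ranges: [-163.93, 163.93], [-17.29, 119.83], [-79.2, 71.16], [3.27, 140.29], [-89.18, 269.18], [5.43, 117.66], [-154.24, 154.24]. Speed limits (degrees/s): [147.25, 147.25, 180, 180, 180, 180, 180].

## Interface

Orientations are given as [roll, pitch, yaw] about the fixed x, y, z axes, in that order (R = Rz(yaw) Ry(pitch) Rx(roll)).
In Python, from cell import env gives the robot as it stands.
- The arm moves only by the tool carry_out, never from a script. Its argument "plan" is a list of rows, each an object with "grip": the closure, from 0 (fully open) to 1 (shut); "dp": the shift along the tool's x, y, z in m, a list of three; "rotation": the turn, a rotation vector about the tool's x, y, z in degrees, a list of three. In form: [{"grip": grip, "dp": [dx, dy, dz], "rotation": [wx, wy, wz]}, ...]. A call has 1 to 8 rows; each row shifts and turns the pose as measured when the row begins, along the tool's axes as they then stand; what a row does not reach is not made up. A row lasts 1/12 s, in which the tool goes at most 41.7 mm and 7.16 degrees, less where a joint would pass 70% of its speed; a pose out of reach is approached as far as the arm can. A call is refused whole if a number of a shift passes 0.0417 or a number of a turn 7.16, either way. A call with a gripper value outside its range is refused whole. The fingers move at their own pace and stop on an object; "force" is the grip in N (left out, the last holds). Time passes only in rows, so rows that do not move let the fingers close. It gives the time, the measured TCP pose, the force and the opening at its end, in the units of the state.
- env.get_obs(): the state, without advancing time (a new reading comes with each control period).
- env.read_camera(name): name is "side" or "top"; returns the picture (400x640x3 uint8, red, green, blue); there is no depth.
- env.camera_params(name): a dict with "fx", "fy", "cx", "cy" (pixels), "k1" (the pictures are not rectified: a ray, as slopes to the right and down, at radius r is drawn at 1 + k1 r^2 times it, then the intrinsics apply), "R" (3x3) and "t" (3): a world point X has camera coordinates R X + t. Camera axes: x right, y down, z forward; pixel columns grow to the right and rows downward; lengths in m; the calibration is good to about 2 mm. A picture is of the moment at which its call begins. camera_params takes no time and is no camera call.
- env.sign_off(): hands the job in, once; it reports no verdict.
The state is a dict: "time_s": time; "qpos": joint angles; "joint_velocities": joint speeds; "effort": joint torques, N m; "tool_pos": TCP position; "tool_rot": TCP orientation; "force": force on the tool from outside, world axes, zero at the start; "wrist_torque": the same for the moment, N m; "grip_width": finger opening in m.
Only numpy, scipy, OpenCV 4.12 (cv2) and the standard library are available. Lean on these libraries where they do the work, as an engineer would, in place of code of your own. Each camera call takes 0.05 s, during which the arm holds its last target. There are 200 camera calls.

## Task

Push the blue plate across the steel stand, straight toward the stand's far long edge (the one with the black strip), until it overhangs that edge by 30 mm, so that the white line on it lies over the edge and is square with it, ready to be taken from below. Only push or slide it: it must stay flat on the stand and never be lifted, and the red plate, the vial and everything else must stay where they are. Then draw back clear.

Things in the scene. Friction and masses are not known exactly. Their poses are not given: they have to be found in the camera images.
- stand: low steel bench stand fixed on the table: a flat smooth top 250 mm (its x) by 380 mm (its y), top surface 60 mm above the table, open below except for a leg panel at either end. Origin: centre of its footprint at table height. Its x axis points away from the robot to the far long edge, which carries a black strip 8 mm wide; it stands turned by up to 0.25 rad.
- stand_edge (a point): middle of the stand's far long edge, on the top surface (60 mm above the table); the edge runs along its y axis, its x axis points outward, away from the stand and the robot.
- blue_plate: blue flat cover plate, loose, 86 mm (its x) by 128 mm (its y), 8 mm thick, about 0.24 kg (varies), lying on the left or right half of the stand, turned up to 0.2 rad out of square with it. Origin: centre of its underside. Its x axis points roughly to the far edge; dark dots in rows cover the top. It slides with ordinary friction (hidden, varies) and tips off the stand if pushed more than 43 mm over the edge.
- blue_plate_line (a point): middle of the white line across the top of the blue plate: the line runs parallel to its 128 mm sides, 13 mm ahead (+x) of its centre, 30 mm behind its leading (far) side; at the top face, 8 mm above the underside.
- red_plate: red plate of the same shape and size on the other half of the stand. Origin: centre of its underside. Leave alone.
- vial: small amber vial with a yellow cap, 22 mm across, 40 mm tall, standing on the stand between the two plates, nearer the far edge. Leave alone. Origin: centre of its underside.
- reagent: clear bottle with blue cap, 66 mm across, 130 mm tall, on the table left of the stand. Leave alone. Origin: centre of its underside.
- jar: amber jar with white cap, 60 mm across, 75 mm tall, on the table left of the stand. Leave alone. Origin: centre of its underside.
- beaker: empty glass beaker, 68 mm across, 85 mm tall, on the table right of the stand. Leave alone. Origin: centre of its underside.
- tipbox: clear pipette-tip box with a red top, 120 x 85 x 56 mm, on the table right of the stand. Leave alone. Origin: centre of its underside.
Mind the look-alikes: they are no part of the job. There is more than one size of the blue_plate; the job needs the middle-sized.

How it is judged:
By the outcome, as a careful person would: the job done as asked, in the order asked, and still so for the second after the job is handed in, with the robot touching nothing.
It also fails if it takes over 40 s, if anything falls off the work surface, if the arm or the gripper's body presses on something with over 40 N, if the wrist force passes 120 N, or if a joint passes its speed limit or range.

## Working session

There is one attempt and no reset: what is moved stays moved. The work goes in short steps, Python scripts to look and compute and a tool call to move; the robot and the scene stay as the last step left them, time stands still between calls to the robot, and variables do not carry over. Pictures are saved under pics/ and viewed, about 8 in all and at most 12, crops included, and the job is handed in when it is done.

Besides the shell and the picture viewer there is one more tool, called after ">>>" by a JSON object that holds its "api" and its "payload", one argument or row to a line. carry_out: Moves the arm, as the interface text tells. Its arguments: {"type":"object","properties":{"plan":{"type":"array","items":{"type":"object","properties":{"grip":{"type":"number"},"dp":{"type":"array","items":{"type":"number"}},"rotation":{"type":"array","items":{"type":"number"}}}}},"force":{"type":"number"}},"required":["plan"]}

```bash
mkdir -p pics; ls; python3 - <<'E'
from cell import env
import cv2
for n in("top","side"):
    im=env.read_camera(n); cv2.imwrite(f"pics/{n}0.png",im[...,::-1])
    p=env.camera_params(n); print(n,p)
o=env.get_obs(); print(o)
E
```

```text
pics
top {'fx': 515.7604014401315, 'fy': 515.7604014401315, 'cx': 309.7401013437214, 'cy': 206.4170731885684, 'k1': -0.05233820030561548, 'R': array([[-0.01564424, -0.99969735, -0.01898575],
       [-0.98848084,  0.01832186, -0.15023294],
       [ 0.15053533,  0.01641677, -0.98846831]]), 't': array([0.01801868, 0.46388411, 1.66685607])}
side {'fx': 375.77312257030655, 'fy': 375.77312257030655, 'cx': 315.51256099675146, 'cy': 203.75764432392114, 'k1': -0.06087362880444439, 'R': array([[-0.9928501 , -0.1193611 , -0.00127047],
       [-0.07953359,  0.66942509, -0.73860982],
       [ 0.08901177, -0.73322778, -0.67413198]]), 't': array([0.44108891, 0.11137943, 1.16489881])}
{'time_s': 0.1, 'qpos': array([66.01131142, 18.43296441, -4.01552753, 83.16603243,  1.29483339,
       78.54200686, -3.25908256]), 'joint_velocities': array([-0.00947835, -0.15761458,  0.11598281, -0.13911891,  0.04344149,
       -0.02419508, -0.03142827]), 'effort': array([ 3.25452438e-04, -4.92571950e+01, -4.05263091e-01, -3.13397312e+01,
       -6.39109709e-02,  3.94800212e-02,  1.31071520e-04]), 'tool_pos': array([ 0.2723603 , -0.5896504 ,  0.22160831]), 'tool_rot': array([ 1.79994709e+02,  9.57824893e-02, -6.52008826e+01]), 'force': array([-0.72455107, -0.26648441, -1.39358316]), 'wrist_torque': array([ 0.03534224,  0.03357272, -0.00635154]), 'grip_width': 0.08708249771867382}
```

View pics/top0.png

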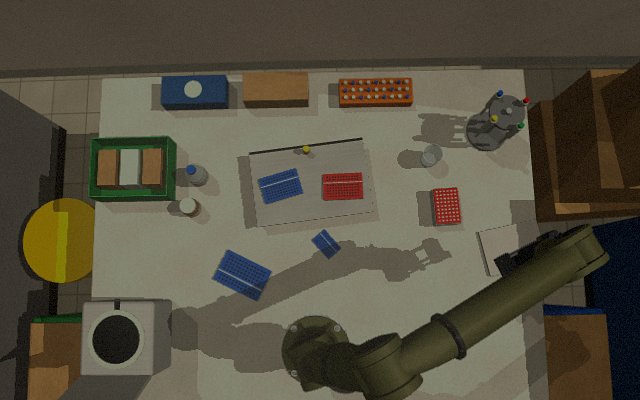

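View pics/side0.png

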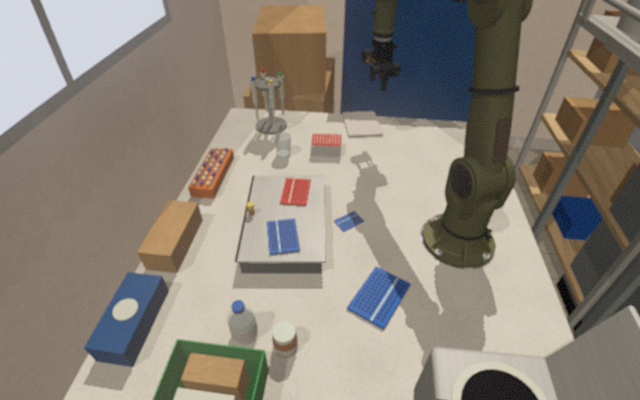

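The blue plate on the stand is at top (281,186), with the red plate at (343,186), the vial at (306,150) and the black strip running from (250,153) to (362,139). The blue plates on the table are the decoys. Next I'll measure.

```bash
cat > h.py <<'E'
import numpy as np, cv2
from cell import env
def cam(n):
    p=env.camera_params(n); K=np.array([[p['fx'],0,p['cx']],[0,p['fy'],p['cy']],[0,0,1]])
    return p,K,np.array(p['R']),np.array(p['t'])
def ray2z(n,uv,z):
    p,K,R,t=cam(n)
    d=cv2.undistortPoints(np.float64(uv).reshape(-1,1,2),K,np.array([p['k1'],0,0,0.]))[:,0]
    d=np.c_[d,np.ones(len(d))]@R; c=-R.T@t
    return c+d*((z-c[2])/d[:,2])[:,None]
def proj(n,X):
    p,K,R,t=cam(n)
    return cv2.projectPoints(np.float64(X).reshape(-1,1,3),cv2.Rodrigues(R)[0],t,K,np.array([p['k1'],0,0,0.]))[0][:,0]
def rectify(n,z,x0,x1,y0,y1,s=0.0005):
    "metric image at height z: rows = x decreasing, cols = y decreasing"
    xs=np.arange(x1,x0,-s); ys=np.arange(y1,y0,-s)
    Y,X=np.meshgrid(ys,xs)
    m=proj(n,np.c_[X.ravel(),Y.ravel(),np.full(X.size,z)]).reshape(*X.shape,2).astype(np.float32)
    return cv2.remap(env.read_camera(n),m[...,0],m[...,1],cv2.INTER_CUBIC)
E
python3 - <<'E'
from h import *
print(ray2z("top",[[281,186],[250,153],[362,139],[373,212],[257,226]],.06).round(3))
print(ray2z("side",[[283,237],[240,262],[247,177]],.06).round(3))
for n in("top","side"):
    im=rectify(n,.068,.40,.76,-.20,.25,.00075)
    cv2.imwrite(f"pics/r_{n}.png",im[...,::-1]); print(im.shape)
E
```

```text
[[ 0.53   0.103  0.06 ]
 [ 0.643  0.205  0.06 ]
 [ 0.683 -0.167  0.06 ]
 [ 0.438 -0.195  0.06 ]
 [ 0.399  0.182  0.06 ]]
[[ 0.527  0.107  0.06 ]
 [ 0.627  0.212  0.06 ]
 [ 0.702 -0.155  0.06 ]]
(480, 600, 3)
(480, 600, 3)
```

View pics/r_top.png

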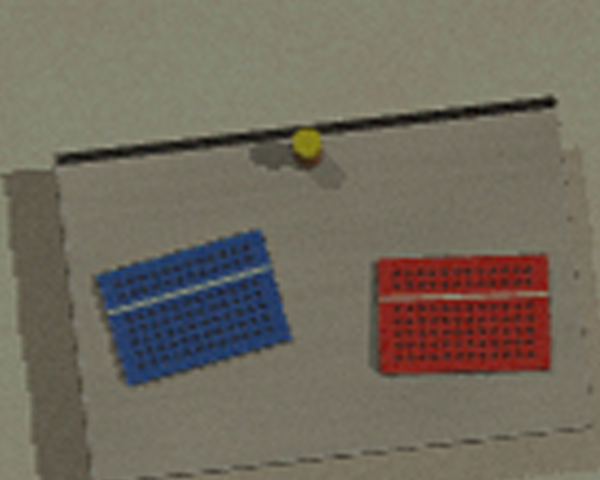

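View pics/r_side.png

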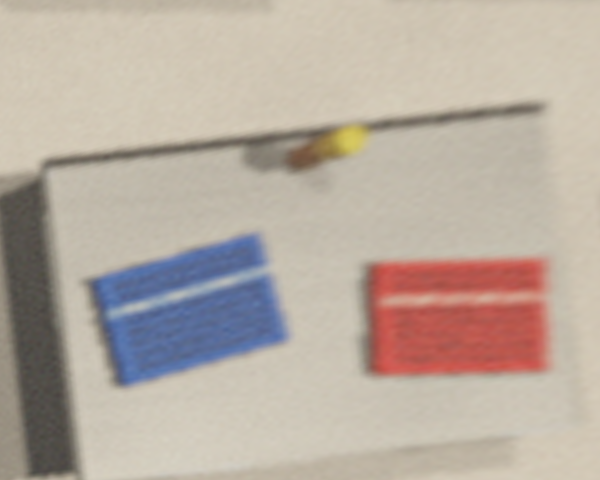

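```bash
cat >> h.py <<'E'
def img(z,n="top",b=(.38,.76,-.22,.25),s=.0005):
    im=rectify(n,z,*b,s).astype(float)
    return im, lambda c,r:np.c_[b[1]-np.asarray(r)*s, b[3]-np.asarray(c)*s]
def fitline(P):
    vx,vy,x,y=cv2.fitLine(np.float32(P),cv2.DIST_HUBER,0,1e-4,1e-4).ravel(); return np.array([x,y]),np.array([vx,vy])
def edge(n="top",ys=None):
    "far edge at z=.06: gradient just beyond the dark strip"
    im,w=img(.06,n); g=cv2.GaussianBlur(im.mean(2),(0,0),3)
    P=[]
    for c in range(100,820,4):
        y=.25-c*.0005; xe=.643-(y-.205)*.1075
        r0=int((.76-xe)/.0005); seg=g[r0-35:r0+45,c]; k=np.argmin(seg)
        if k<6: continue
        bg=seg[max(0,k-24):k-14].mean() if k>16 else seg[:3].mean()
        if seg[k]>.6*bg: continue
        j=k
        while seg[j]<(bg+seg[k])/2 and j>0: j-=1
        P.append(w(c,r0-35+j)[0])
    return fitline(P)+(len(P),)
def plate(color="blue",n="top"):
    im,w=img(.068,n); r,g,b=im[...,0],im[...,1],im[...,2]
    m=(b>1.25*r)&(b>g*1.1) if color=="blue" else (r>1.8*b)&(r>1.8*g)
    m=cv2.morphologyEx(m.astype(np.uint8),cv2.MORPH_CLOSE,np.ones((15,15)))
    m=cv2.morphologyEx(m,cv2.MORPH_OPEN,np.ones((41,41)))
    k,l,st,ce=cv2.connectedComponentsWithStats(m); i=1+np.argmax(st[1:,4])
    c=max(cv2.findContours((l==i).astype(np.uint8),0,2)[0],key=cv2.contourArea)[:,0]
    P=w(c[:,0],c[:,1]); ctr,sz,a=cv2.minAreaRect(np.float32(P))
    if sz[0]>sz[1]: sz=sz[::-1]; a-=90
    a=(a+90)%180-90
    return np.array(ctr),sz,a
E
python3 - <<'E'
from h import *
for n in("top","side"):
    p,d,k=edge(n); d=d*np.sign(d[1]); nrm=np.array([d[1],-d[0]])
    yaw=np.degrees(np.arctan2(nrm[1],nrm[0])); print(n,"edge",p,yaw,k)
    for c in("blue","red"):
        q,sz,a=plate(c,n); f=q-p; print(c,q.round(4),np.round(sz,4),a,"to edge",f@nrm,"along",q@d)
    v=ray2z(n,[[306,149]] if n=="top" else [[250,206]],.10)[0,:2]; print("vial",v,"along",v@d,(v-p)@nrm)
E
```

```text
top edge [0.667  0.0334] 6.639693 180
blue [0.5297 0.1049] [0.0875 0.1295] 15.738810539245605 to edge -0.12810274667162724 along 0.04299504380318453
red [ 0.5246 -0.0975] [0.0864 0.1281] 1.4782756567001343 to edge -0.15656250968256485 along -0.15748591547018798
vial [0.64206246 0.01816257] along -0.056197911367129115 -0.026532111662529063
side edge [0.66025 0.0746 ] 6.6013074 135
blue [0.5278 0.1082] [0.0839 0.1302] 15.658323287963867 to edge -0.12771948707488157 along 0.04679008692743736
red [ 0.5062 -0.0931] [0.0488 0.1253] 0.9877477288246155 to edge -0.17233752864170476 along -0.15062916994232234
vial [0.63973386 0.03007316] along -0.04366991061076077 -0.025498924166442363
```

>>> {"api": "carry_out", "payload": {
  "plan": [
    {"grip":0,"dp":[0,0,0],"rotation":[0,0,6.1]},
    {"grip":0,"dp":[0,0,0],"rotation":[0,0,6.1]},
    {"grip":0,"dp":[0,0,0],"rotation":[0,0,6.1]},
    {"grip":0,"dp":[-0.03,-0.025,0],"rotation":[0,0,0]},
    {"grip":0,"dp":[-0.03,-0.025,0],"rotation":[0,0,0]},
    {"grip":0,"dp":[-0.03,-0.025,0],"rotation":[0,0,0]},
    {"grip":0,"dp":[-0.03,-0.025,0],"rotation":[0,0,0]},
    {"grip":0,"dp":[-0.03,-0.025,0],"rotation":[0,0,0]}
  ]
}}

```text
time_s: 1.17
tool_pos: [0.3762, -0.4341, 0.2206]
tool_rot: [179.7, -0.3, -85.7]
force: [0.8, -0.8, 0.3]
grip_width: 0.087
```

>>> {"api": "carry_out", "payload": {
  "plan": [
    {"grip":0,"dp":[-0.03,-0.025,0],"rotation":[0,0,0]},
    {"grip":0,"dp":[-0.03,-0.025,0],"rotation":[0,0,0]},
    {"grip":0,"dp":[-0.03,-0.025,0],"rotation":[0,0,0]},
    {"grip":0,"dp":[-0.03,-0.025,0],"rotation":[0,0,0]},
    {"grip":0,"dp":[-0.03,-0.025,0],"rotation":[0,0,0]},
    {"grip":0,"dp":[-0.04,0,0],"rotation":[0,0,0]},
    {"grip":0,"dp":[-0.04,0,0],"rotation":[0,0,0]},
    {"grip":0,"dp":[-0.04,0,0],"rotation":[0,0,0]}
  ]
}}

```text
time_s: 1.83
tool_pos: [0.4895, -0.1419, 0.2194]
tool_rot: [-180.0, -0.5, -85.7]
force: [0.8, 0.6, 0.7]
grip_width: 0.0871
```

>>> {"api": "carry_out", "payload": {
  "plan": [
    {"grip":0,"dp":[-0.04,0.001,0],"rotation":[0,0,-1.5]},
    {"grip":0,"dp":[-0.04,0.001,0],"rotation":[0,0,0]},
    {"grip":0,"dp":[-0.04,0.001,0],"rotation":[0,0,0]},
    {"grip":0,"dp":[-0.04,0.001,0],"rotation":[0,0,0]},
    {"grip":0,"dp":[-0.04,0.001,0.02],"rotation":[0,0,0]},
    {"grip":0,"dp":[-0.03,0.001,0.03],"rotation":[0,0,0]},
    {"grip":0,"dp":[0,0,0.03],"rotation":[0,0,0]},
    {"grip":0,"dp":[0,0,0],"rotation":[0,0,0]}
  ]
}}

```text
time_s: 2.5
tool_pos: [0.4605, 0.1019, 0.1428]
tool_rot: [-179.1, -0.6, -83.2]
force: [-0.5, -0.3, -0.6]
grip_width: 0.0872
```

>>> {"api": "carry_out", "payload": {
  "plan": [
    {"grip":0,"dp":[0.003,0.005,0],"rotation":[-0.9,-0.6,0]},
    {"grip":0,"dp":[0,0,0],"rotation":[0,0,0]},
    {"grip":0,"dp":[0,0,0.02],"rotation":[0,0,0]},
    {"grip":0,"dp":[0,0,0.02],"rotation":[0,0,0]},
    {"grip":0,"dp":[0,0,0.01],"rotation":[0,0,0]},
    {"grip":0,"dp":[0,0,0],"rotation":[0,0,0]}
  ]
}}

```text
time_s: 3.0
tool_pos: [0.4618, 0.0933, 0.0994]
tool_rot: [-179.6, 0.0, -83.7]
force: [-0.5, 0.8, 0.7]
grip_width: 0.0867
```

```bash
python3 - <<'E'
from h import *
o=env.get_obs();print(o['tool_pos'],o['tool_rot'])
im=np.vstack([rectify(n,.068,.38,.72,-.05,.25,.0008) for n in("top","side")])
a=im[:425];b=im[425:]; im=np.hstack([a,b]); cv2.imwrite("pics/pre.png",im[...,::-1]);print(im.shape)
E
```

```text
[0.46177675 0.09327145 0.09937539] [-1.79553853e+02  7.64911011e-03 -8.37155744e+01]
(425, 750, 3)
```

View pics/pre.png

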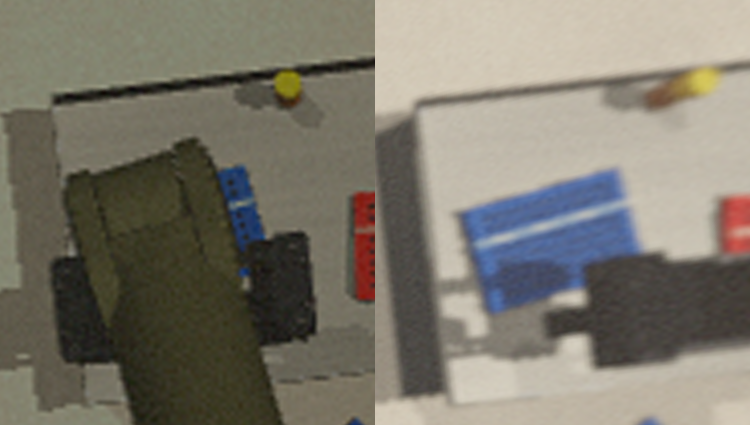

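>>> {"api": "carry_out", "payload": {
  "plan": [
    {"grip":0,"dp":[-0.005,0.007,0],"rotation":[-0.4,0,-0.3]},
    {"grip":0,"dp":[0,0,0],"rotation":[0,0,0]},
    {"grip":0,"dp":[0,0,0.015],"rotation":[0,0,0]},
    {"grip":0,"dp":[0,0,0.012],"rotation":[0,0,0]},
    {"grip":0,"dp":[0,0,0.004],"rotation":[0,0,0]},
    {"grip":0,"dp":[0,0,0],"rotation":[0,0,0]}
  ]
}}

```text
time_s: 3.6
tool_pos: [0.459, 0.0988, 0.0745]
tool_rot: [-179.3, -0.1, -83.4]
force: [-0.0, 0.1, -0.6]
grip_width: 0.0872
```

>>> {"api": "carry_out", "payload": {
  "plan": [
    {"grip":0,"dp":[0,0.002,0.006],"rotation":[-0.5,0,0]},
    {"grip":0,"dp":[0,0,0.003],"rotation":[0,0,0]},
    {"grip":0,"dp":[0,0,0],"rotation":[0,0,0]},
    {"grip":0,"dp":[0,0,0],"rotation":[0,0,0]}
  ]
}}

```text
time_s: 3.93
tool_pos: [0.4572, 0.0988, 0.0653]
tool_rot: [-179.8, -0.1, -83.4]
force: [-0.1, -0.1, -0.4]
grip_width: 0.0869
```

>>> {"api": "carry_out", "payload": {
  "plan": [
    {"grip":0,"dp":[0,-0.003,0.0015],"rotation":[0,0,0]},
    {"grip":0,"dp":[0,-0.006,0],"rotation":[0,0,0]},
    {"grip":0,"dp":[0,-0.006,0],"rotation":[0,0,0]},
    {"grip":0,"dp":[0,-0.006,0],"rotation":[0,0,0]},
    {"grip":0,"dp":[0,-0.006,0],"rotation":[0,0,0]},
    {"grip":0,"dp":[0,-0.006,0],"rotation":[0,0,0]},
    {"grip":0,"dp":[0,-0.006,0],"rotation":[0,0,0]},
    {"grip":0,"dp":[0,-0.006,0],"rotation":[0,0,0]}
  ]
}}

```text
time_s: 4.6
tool_pos: [0.502, 0.1049, 0.0636]
tool_rot: [179.6, -0.1, -83.4]
force: [-5.7, -0.2, 4.6]
grip_width: 0.0871
```

```bash
python3 - <<'E'
from h import *
q,sz,a=plate("blue","side"); print(q,sz,a); o=env.get_obs(); print(o['tool_pos'],o['force'])
im=rectify("side",.068,.38,.74,-.05,.25,.0008); cv2.imwrite("pics/p1.png",im[...,::-1])
E
```

```text
[0.55280638 0.10450304] (0.08534029871225357, 0.130189910531044) 6.465961456298828
[0.50375142 0.10504637 0.06371477] [-0.56250582  0.12519899 -0.70745298]
```

View pics/p1.png

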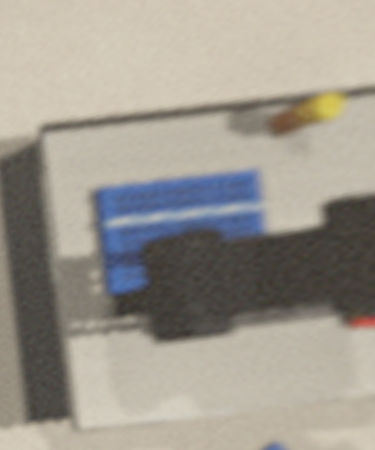

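>>> {"api": "carry_out", "payload": {
  "plan": [
    {"grip":0,"dp":[0,-0.008,0],"rotation":[0,0,0]},
    {"grip":0,"dp":[0,-0.008,0],"rotation":[0,0,0]},
    {"grip":0,"dp":[0,-0.008,0],"rotation":[0,0,0]},
    {"grip":0,"dp":[0,-0.008,0],"rotation":[0,0,0]},
    {"grip":0,"dp":[0,-0.008,0],"rotation":[0,0,0]},
    {"grip":0,"dp":[0,-0.008,0],"rotation":[0,0,0]},
    {"grip":0,"dp":[0,-0.008,0],"rotation":[0,0,0]},
    {"grip":0,"dp":[0,-0.004,0],"rotation":[0,0,0]}
  ]
}}

```text
time_s: 5.37
tool_pos: [0.5608, 0.1102, 0.0625]
tool_rot: [179.0, -0.3, -83.5]
force: [-4.2, -1.5, 3.1]
grip_width: 0.0874
```

```bash
cat > m.py <<'E'
from h import *
import sys
n=np.array([.9933,.1156]); d=np.array([-.1156,.9933])
o=env.get_obs(); print("tcp",o['tool_pos'],"to edge",o['tool_pos'][:2]@n-.6664, o['tool_rot'],o['force'])
for c,E in(("side",.6645),("top",.6664)):
    q,sz,a=plate("blue",c); print(c,"centre to edge",q@n-E,"along",q@d,np.round(sz,4),a)
    im,w=img(.068,c); # white line & front edge per column, in stand frame
    L=[];F=[]
    for s in np.arange(q@d-.055,q@d+.055,.002):
        h=np.arange(q@n-.02,q@n+.075,.0005); P=np.outer(h,n)+s*d
        m=np.float32(np.c_[(.25-P[:,1])/.0005,(.76-P[:,0])/.0005])
        v=cv2.remap(im.astype(np.float32),m[None,:,0],m[None,:,1],1)[0]
        r=v[:,0]; k=np.arange(len(h)); near=(h<q@n+.030)
        j=np.argmax(np.where(near,r,0)); ww=(abs(k-j)<8)*np.clip(r-np.median(r[near]),0,None)
        L.append((s,(ww*h).sum()/ww.sum()))
        bl=v[:,2]/(v[:,0]+1); f=[i for i in k[:-1] if h[i]>q@n+.03 and bl[i]>1.25>=bl[i+1]]
        if f: F.append((s,h[f[-1]]))
    for nm,A in(("line",L),("front",F)):
        A=np.array(A); med=np.median(A[:,1]); A=A[abs(A[:,1]-med)<.004]
        if len(A)>4:
            k=np.polyfit(A[:,0],A[:,1],1); print("  ",nm,len(A),"past edge mm",1000*(np.polyval(k,A[:,0].mean())-E),"slope deg",np.degrees(k[0]))
E
python3 m.py
```

```text
tcp [0.56079347 0.11018654 0.06253461] to edge -0.09662628550694918 [178.99182367  -0.28254793 -83.47816772] [-4.15274942 -1.46942019  3.08195257]
side centre to edge -0.04413451495170595 along 0.0376434347808361 [0.083  0.1308] 6.519781589508057
   line 55 past edge mm -29.582737390313586 slope deg 0.22632816812385975
   front 55 past edge mm -2.45269676989468 slope deg 0.3741174636318143
top centre to edge -0.015441691455245099 along -0.014346401145309204 [0.0285 0.029 ] 0.0
   line 34 past edge mm 3.2860429846048866 slope deg 1.8963795491516524Traceback (most recent call last):
  File "m.py", line 19, in <module>
    A=np.array(A); med=np.median(A[:,1]); A=A[abs(A[:,1]-med)<.004]
                                 ~^^^^^
IndexError: too many indices for array: array is 1-dimensional, but 2 were indexed
```

>>> {"api": "carry_out", "payload": {
  "plan": [
    {"grip":0,"dp":[0,-0.006,-0.001],"rotation":[0.5,0,0]},
    {"grip":0,"dp":[0,-0.006,0],"rotation":[0,0,0]},
    {"grip":0,"dp":[0,-0.006,0],"rotation":[0,0,0]},
    {"grip":0,"dp":[0,-0.004,0],"rotation":[0,0,0]},
    {"grip":0,"dp":[0,-0.002,0],"rotation":[0,0,0]},
    {"grip":0,"dp":[0,0,0],"rotation":[0,0,0]}
  ]
}}

```text
time_s: 6.07
tool_pos: [0.5843, 0.1125, 0.063]
tool_rot: [179.4, -0.3, -83.5]
force: [-4.0, -0.5, 2.5]
grip_width: 0.087
```

```bash
python3 m.py 2>&1|head -4
```

```text
tcp [0.58433423 0.11250818 0.06297348] to edge -0.0729748592853664 [179.3912198   -0.34844139 -83.4754254 ] [-4.04240223 -0.5358589   2.51280595]
side centre to edge -0.02010886033773429 along 0.038643539759516725 [0.082  0.1307] 6.414578914642334
   line 55 past edge mm -6.180722100359803 slope deg 0.012444438176029483
   front 55 past edge mm 20.38204875316818 slope deg 0.23253157269906677
```

>>> {"api": "carry_out", "payload": {
  "plan": [
    {"grip":0,"dp":[0,-0.003,0],"rotation":[0,0,0]},
    {"grip":0,"dp":[0,-0.002,0],"rotation":[0,0,0]},
    {"grip":0,"dp":[0,0,0],"rotation":[0,0,0]},
    {"grip":0,"dp":[0,0.01,0],"rotation":[0,0,0]},
    {"grip":0,"dp":[0,0.02,0],"rotation":[0,0,0]},
    {"grip":0,"dp":[0,0.02,-0.01],"rotation":[0,0,0]},
    {"grip":0,"dp":[0,0.02,-0.03],"rotation":[0,0,0]},
    {"grip":0,"dp":[0,0.01,-0.04],"rotation":[0,0,0]}
  ]
}}

```text
time_s: 6.93
tool_pos: [0.5047, 0.1031, 0.1369]
tool_rot: [179.0, -0.2, -83.5]
force: [1.1, 0.2, 0.9]
grip_width: 0.0867
```

>>> {"api": "carry_out", "payload": {
  "plan": [
    {"grip":0,"dp":[0,0,-0.04],"rotation":[0,0,0]},
    {"grip":0,"dp":[0.04,0,0],"rotation":[0,0,0]},
    {"grip":0,"dp":[0.04,0,0],"rotation":[0,0,0]},
    {"grip":0,"dp":[0.04,0,0],"rotation":[0,0,0]},
    {"grip":0,"dp":[0.04,0,0],"rotation":[0,0,0]},
    {"grip":0,"dp":[0.04,0,0],"rotation":[0,0,0]},
    {"grip":0,"dp":[0.02,0,0],"rotation":[0,0,0]},
    {"grip":0,"dp":[0,0,0],"rotation":[0,0,0]}
  ]
}}

```text
time_s: 7.6
tool_pos: [0.5374, -0.1211, 0.1935]
tool_rot: [-178.9, -1.0, -82.8]
force: [0.1, -0.4, 0.1]
grip_width: 0.0868
```

```bash
python3 m.py; python3 - <<'E'
from h import *
im=np.hstack([rectify(n,.068,.40,.74,-.05,.25,.0008) for n in("top","side")])
cv2.imwrite("pics/p2.png",im[...,::-1])
E
```

```text
tcp [ 0.53741907 -0.12110535  0.19352817] to edge -0.1465814144747113 [-178.90910864   -0.95119908  -82.84006913] [ 0.05466686 -0.39105417  0.13049141]
side centre to edge -0.016902917051315303 along 0.03749113459438086 [0.084 0.133] 6.286897659301758
   line 55 past edge mm -2.3576248826662205 slope deg 0.14831129721571776
   front 55 past edge mm 24.651628403223434 slope deg 0.18809220547216896
top centre to edge -0.016470653128623947 along 0.03423368880003691 [0.0876 0.13  ] 6.536655426025391
   line 55 past edge mm -2.5674202661025713 slope deg 0.13915681948082304
   front 55 past edge mm 26.756619598641507 slope deg 0.02583684141094112
```

View pics/p2.png

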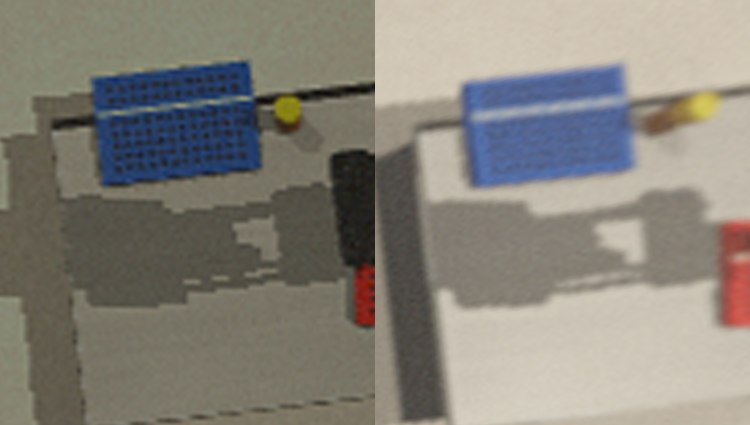

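Both cameras agree that the plate is square and about 3 mm short. I'll go back for a final small push.

>>> {"api": "carry_out", "payload": {
  "plan": [
    {"grip":0,"dp":[-0.037,0,0],"rotation":[0,0,0]},
    {"grip":0,"dp":[-0.037,0,0],"rotation":[0,0,0]},
    {"grip":0,"dp":[-0.037,0,0],"rotation":[0,0,0]},
    {"grip":0,"dp":[-0.037,0,0],"rotation":[0,0,0]},
    {"grip":0,"dp":[-0.037,0,0],"rotation":[0,0,0]},
    {"grip":0,"dp":[-0.035,0,0],"rotation":[0,0,0]},
    {"grip":0,"dp":[0,0,0],"rotation":[0,0,0]},
    {"grip":0,"dp":[0,0,0],"rotation":[0,0,0]}
  ]
}}

```text
time_s: 8.57
tool_pos: [0.5027, 0.1265, 0.1907]
tool_rot: [-178.7, -0.8, -81.2]
force: [0.4, -0.6, -0.3]
grip_width: 0.0869
```

>>> {"api": "carry_out", "payload": {
  "plan": [
    {"grip":0,"dp":[0,0,0],"rotation":[-1.3,-0.8,2.2]},
    {"grip":0,"dp":[0,0,0],"rotation":[0,0,0]},
    {"grip":0,"dp":[0.013,-0.02,0.03],"rotation":[0,0,0]},
    {"grip":0,"dp":[0.012,-0.02,0.03],"rotation":[0,0,0]},
    {"grip":0,"dp":[0,0,0.03],"rotation":[0,0,0]},
    {"grip":0,"dp":[0,0,0.01],"rotation":[0,0,0]},
    {"grip":0,"dp":[0,0,0],"rotation":[0,0,0]}
  ]
}}

```text
time_s: 9.15
tool_pos: [0.5485, 0.11, 0.0909]
tool_rot: [-179.4, -0.1, -82.7]
force: [-0.5, -0.6, 0.3]
grip_width: 0.0871
```

>>> {"api": "carry_out", "payload": {
  "plan": [
    {"grip":0,"dp":[0.007,0,0],"rotation":[-0.5,0,0.7]},
    {"grip":0,"dp":[0,0,0.012],"rotation":[0,0,0]},
    {"grip":0,"dp":[0,0,0.01],"rotation":[0,0,0]},
    {"grip":0,"dp":[0,0,0.003],"rotation":[0,0,0]},
    {"grip":0,"dp":[0,0,0],"rotation":[0,0,0]},
    {"grip":0,"dp":[0,0,0],"rotation":[0,0,0]}
  ]
}}

```text
time_s: 9.65
tool_pos: [0.5512, 0.1026, 0.0686]
tool_rot: [-179.6, -0.2, -83.4]
force: [-1.1, -0.3, 0.2]
grip_width: 0.0868
```

>>> {"api": "carry_out", "payload": {
  "plan": [
    {"grip":0,"dp":[0,-0.004,0.003],"rotation":[0,0,0]},
    {"grip":0,"dp":[0,-0.008,0.002],"rotation":[0,0,0]},
    {"grip":0,"dp":[0,-0.008,0],"rotation":[0,0,0]},
    {"grip":0,"dp":[0,-0.008,0],"rotation":[0,0,0]},
    {"grip":0,"dp":[0,-0.004,0],"rotation":[0,0,0]},
    {"grip":0,"dp":[0,0,0],"rotation":[0,0,0]},
    {"grip":0,"dp":[0,0,0],"rotation":[0,0,0]}
  ]
}}

```text
time_s: 10.23
tool_pos: [0.5888, 0.1078, 0.0654]
tool_rot: [-179.3, -0.1, -83.3]
force: [-0.8, 1.3, -0.5]
grip_width: 0.0869
```

```bash
python3 m.py 2>&1|head -4
```

```text
tcp [0.58882242 0.10784166 0.06542611] to edge -0.06905619530154139 [-1.79329095e+02 -1.42386914e-01 -8.33367958e+01] [-0.7606145   1.34867177 -0.46800354]
side centre to edge -0.01705819408893583 along 0.03857514332085848 [0.0844 0.1307] 6.394402503967285
   line 55 past edge mm -2.2274119741713116 slope deg 0.08739780132793484
   front 55 past edge mm 24.632715001966066 slope deg 0.30280778133680936
```

>>> {"api": "carry_out", "payload": {
  "plan": [
    {"grip":0,"dp":[0,-0.001,0.001],"rotation":[0,0,0]},
    {"grip":0,"dp":[0,-0.0015,0],"rotation":[0,0,0]},
    {"grip":0,"dp":[0,-0.001,0],"rotation":[0,0,0]},
    {"grip":0,"dp":[0,0,0],"rotation":[0,0,0]}
  ]
}}

```text
time_s: 10.77
tool_pos: [0.5894, 0.1076, 0.0642]
tool_rot: [-179.6, -0.2, -83.3]
force: [-0.3, 0.7, 0.4]
grip_width: 0.0869
```

```bash
python3 m.py 2>&1|head -4
```

```text
tcp [0.5894417  0.10761338 0.06423334] to edge -0.06846745216754535 [-179.57273879   -0.23408308  -83.32926664] [-0.30018761  0.74590766  0.36650114]
side centre to edge -0.016347257953882255 along 0.03846816185265779 [0.0836 0.1309] 6.55694055557251
   line 56 past edge mm -1.931076288670619 slope deg -0.06153621201580507
   front 56 past edge mm 24.947384903253877 slope deg 0.048464475152064306
```

Small steps get partly lost, so I'll push another 3 mm or so in larger steps.

>>> {"api": "carry_out", "payload": {
  "plan": [
    {"grip":0,"dp":[0,-0.003,0],"rotation":[0,0,0]},
    {"grip":0,"dp":[0,0,0],"rotation":[0,0,0]},
    {"grip":0,"dp":[0,0,0],"rotation":[0,0,0]}
  ]
}}

```text
time_s: 11.17
tool_pos: [0.5918, 0.108, 0.0641]
tool_rot: [-179.7, -0.2, -83.3]
force: [-2.9, 0.1, 1.4]
grip_width: 0.0872
```

```bash
python3 m.py 2>&1|head -4
```

```text
tcp [0.59182318 0.1079516  0.0641067 ] to edge -0.06606283018866366 [-179.66935984   -0.24209378  -83.32307131] [-2.94924592  0.10504206  1.4217809 ]
side centre to edge -0.014096157935261755 along 0.03853150085881352 [0.0839 0.1307] 6.562703609466553
   line 55 past edge mm 0.570976242844301 slope deg -0.44565569188008186
   front 55 past edge mm 27.3129329738222 slope deg 0.07027620863757345
```

>>> {"api": "carry_out", "payload": {
  "plan": [
    {"grip":0,"dp":[0,0.01,0],"rotation":[0,0,0]},
    {"grip":0,"dp":[0,0.02,0],"rotation":[0,0,0]},
    {"grip":0,"dp":[0,0.02,-0.01],"rotation":[0,0,0]},
    {"grip":0,"dp":[0,0.02,-0.03],"rotation":[0,0,0]},
    {"grip":0,"dp":[0,0.01,-0.04],"rotation":[0,0,0]},
    {"grip":0,"dp":[0,0,-0.04],"rotation":[0,0,0]},
    {"grip":0,"dp":[0,0,-0.03],"rotation":[0,0,0]},
    {"grip":0,"dp":[0.04,0,0],"rotation":[0,0,0]}
  ]
}}

```text
time_s: 11.98
tool_pos: [0.5134, 0.0672, 0.2181]
tool_rot: [-179.3, 0.0, -82.5]
force: [2.3, 1.5, 0.8]
grip_width: 0.087
```

>>> {"api": "carry_out", "payload": {
  "plan": [
    {"grip":0,"dp":[0.04,0,0],"rotation":[0,0,0]},
    {"grip":0,"dp":[0.04,0,0],"rotation":[0,0,0]},
    {"grip":0,"dp":[0.04,0,0],"rotation":[0,0,0]},
    {"grip":0,"dp":[0.04,0,0],"rotation":[0,0,0]},
    {"grip":0,"dp":[0.04,0,0],"rotation":[0,0,0]},
    {"grip":0,"dp":[0.04,0,0],"rotation":[0,0,0]},
    {"grip":0,"dp":[0.04,0,0],"rotation":[0,0,0]},
    {"grip":0,"dp":[0.04,0,0],"rotation":[0,0,0]}
  ]
}}

```text
time_s: 12.65
tool_pos: [0.5645, -0.2594, 0.2301]
tool_rot: [-177.8, -0.8, -81.9]
force: [0.9, 0.5, 1.0]
grip_width: 0.087
```

```bash
python3 m.py; python3 - <<'E'
from h import *
n=np.array([.9933,.1156]); d=np.array([-.1156,.9933])
q,sz,a=plate("red"); print("red",q,sz,a)
p,e,k=edge("top"); print("edge now",p@n,k)
im=np.hstack([rectify(n,.068,.40,.74,-.05,.25,.0008) for n in("top","side")])
cv2.imwrite("pics/p3.png",im[...,::-1])
cv2.imwrite("pics/t3.png",env.read_camera("top")[...,::-1])
E
```

```text
tcp [ 0.56451355 -0.25940563  0.23006558] to edge -0.13565598343885288 [-177.8088801    -0.80928892  -81.86133985] [0.9410259  0.4981713  1.00228627]
side centre to edge -0.014487595826387478 along 0.037341365851461895 [0.0845 0.1332] 6.339986801147461
   line 55 past edge mm 0.33206008563180234 slope deg 0.09770052034852486
   front 55 past edge mm 27.33967690087813 slope deg 0.15192062749686486
top centre to edge -0.013845945334434506 along 0.034428535880148416 [0.0877 0.1304] 6.620782375335693
   line 55 past edge mm 0.04331570800286677 slope deg -0.09238517447239344
   front 55 past edge mm 29.41769102919478 slope deg 0.0051673682822847835
red [ 0.52463299 -0.09746797] (0.08639872819185257, 0.12820042669773102) 1.4594520330429077
edge now 0.6663406808674336 128
```

View pics/p3.png

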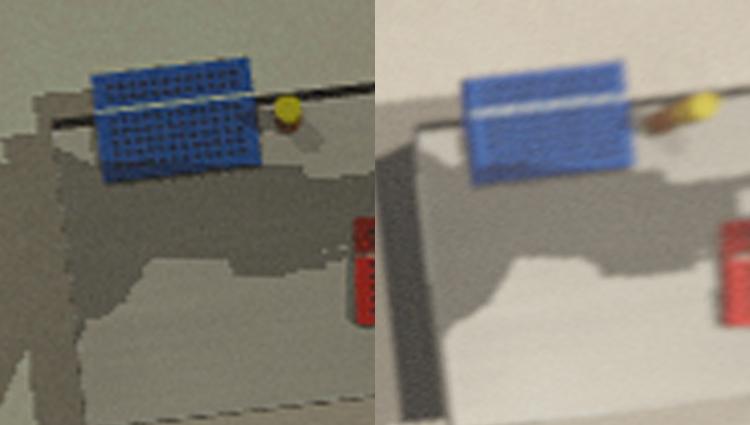

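View pics/t3.png

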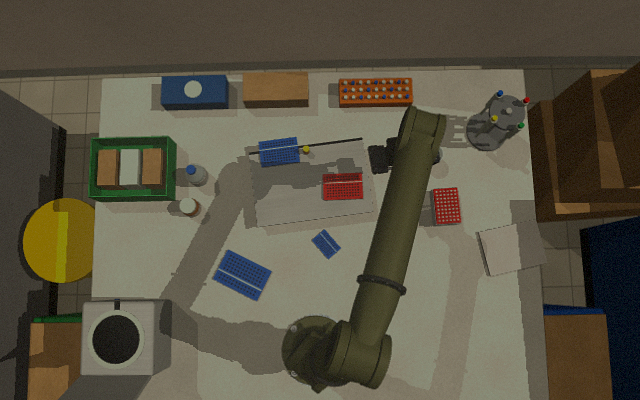

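The line lies on the edge (0.0 mm in top, 0.3 mm in side) and is square to about 0.1°. The vial and red plate haven't moved, and the arm is clear.

>>> {"api": "carry_out", "payload": {
  "plan": [
    {"grip":0,"dp":[0,0,0],"rotation":[0,0,0]},
    {"grip":0,"dp":[0,0,0],"rotation":[0,0,0]}
  ]
}}

```text
time_s: 13.27
tool_pos: [0.565, -0.2532, 0.2305]
tool_rot: [-177.8, -0.8, -81.5]
force: [-0.5, -1.0, -0.8]
grip_width: 0.087
```

```bash
python3 -c "
from cell import env
print(env.sign_off(), env.get_obs()['joint_velocities'].round(2))"
```

```text
the job is handed in; nothing more can be done
the job is handed in; nothing more can be done
```

I pushed the middle-sized blue plate straight to the far edge with both open fingers against its near side, which squared it up. After checking, I gave it a final push of about 2.5 mm, then drew back clear and handed the job in at about 13 s.

**Line on the edge:** the last pictures put the white line 0.0 mm (top camera) and 0.3 mm (side camera) past the edge. It is square with the edge to about 0.1°.

**Overhang:** the top camera gives 29.4 mm. The side camera's front-edge reading gave 27.3 mm, which disagrees. That reading came out about 3 mm short throughout compared with the line, so I put it down to blur and went by the line.

**Sideways drift:** the plate moved about 9 mm along the edge toward the vial while it was being squared. It did not touch the vial.

**Other objects:** the red plate's measured position is unchanged. The vial was not remeasured, but it looks to be in the same place in the last picture, and nothing else there looks disturbed except that the arm hides the beaker. The wrist force readings stayed under about 8 N.

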